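# Show a helper the missing bolt, its hole and the spanner

### The job

Show a helper how to finish bolting down the green lamp foot by pointing with the fingertips from above: first at the loose bolt lying on the bench, then at the one empty bolt hole of the foot, then at the adjustable spanner. Each time bring the fingertips to about 2 to 4 cm above the thing and stay there for at least two seconds, then raise the hand at least 20 cm above the bench before going on, and finish raised like that. Touch and move nothing at all, and do not come down over the bolts that are already in the foot.

Things in the scene. Friction and masses are not known exactly. Their poses are not given: they have to be found in the camera images.
- bolt: the loose hex bolt, bright steel, lying on the bench left or right of the foot: 46 long (own y axis), head 15 wide, 13 high; origin at the middle of its underside, on the bench. It and the spanner may swap sides.
- foot: green square plate 120 x 120 x 12, fixed flat on the bench at any yaw (own x and y along its sides), with a round socket of 56 diameter in its middle that rises to 32 above the bench. A 10 mm bolt hole in each corner, 44 from the centre along own x and y. Steel bolts with washers fill three of them, heads up to 19 above the bench; one is empty. Origin at the centre of its underside.
- empty_hole (a point): centre of the mouth of the empty hole, at the plate's top face, 12 above the bench (own +x +y corner of the foot)
- bolted_1 (a point): top of the bolt head in the foot's own -x +y corner
- bolted_2 (a point): top of the bolt head in the foot's own -x -y corner
- bolted_3 (a point): top of the bolt head in the foot's own +x -y corner
- spanner: grey adjustable spanner lying flat on the bench, roughly along world x: 183 long (own y, jaws at -y), 29 wide at the jaws, 8 thick; origin at the middle of its underside, on the bench. Any part of it may be pointed at; the middle is best.
- tape_measure: yellow tape measure, 64 x 84 x 35, in front of the foot; bystander, origin under its middle
- sanding_block: brown sanding block, 62 x 101 x 28, in front of the foot; bystander, origin under its middle
- masking_tape: roll of cream masking tape, 104 across, 25 high, behind the foot on the left; bystander, origin under its middle
- chisel: chisel with orange handle, 250 long (own y), 26 thick, behind the foot; bystander, origin under its middle

How it is judged:
By the outcome, as a careful person would: the job done as asked, in the order asked, and still so for the second after the job is handed in, with the robot touching nothing.
It also fails if it takes over 59 s, if anything falls off the work surface, if the arm or the gripper's body presses on something with over 40 N, if the wrist force passes 120 N, or if a joint passes its speed limit or range.

### The arm

A 6-joint arm with a two-finger parallel gripper is mounted at the origin on a cart in front of the work surface, level with it; the furniture and walls round the work are solid. World frame = base frame: x ahead of the robot, y to its left, z up, the work surface at z = 0. Lengths are in m, angles in rad, forces in N, time in s.
With the tool pointing down it reaches from about 0.425 to 0.95 m from the base axis. Payload 14.7 kg.
Tool frame: the origin (TCP) lies between the finger pads, 19 mm behind the fingertips; this is the grasp point; z points along the fingers, y is the line along which they close (so a half turn about z gives the same grasp; the last joint's range is limited). The gripper opens to 85 mm and grips with 20 to 120 N. Pads are 22 mm wide; open, the fingers measure 114 mm over their backs; the gripper's body (76 mm by 85 mm) begins 54 mm behind the grasp point. The pads swing forward as they close: fully open they stand 13 mm farther back than shut.
Start: joints at [1.274, 0.48, 1.596, -0, 1.065, -0.047], TCP at [0.161, 0.63, 0.25] pointing down, gripper open.
Joint ranges: [-2.75, 2.75], [-0.82, 2.05], [0.23, 2.67], [-1.56, 4.7], [0.09, 2.69], [-2.92, 2.92]. Speed limits (rad/s): [1.89, 1.89, 2.39, 3.01, 3.01, 3.01].

### API

Orientations are given as a unit quaternion [w, x, y, z].
In Python, from cell import ctrl gives the robot as it stands.
- The arm moves only by the tool apply_moves, never from a script. Its argument "plan" is a list of rows, each an object of numbers: "gripper": the finger opening in m, from 0 to 0.0854; "dx", "dy", "dz": the shift along the world's x, y, z in normalised numbers (1 is 1 m); "ax", "ay", "az": the turn, a rotation vector about the world's x, y, z in fractions of the full range, 1 being pi rad. In form: [{"gripper": .., "dx": .., "dy": .., "dz": .., "ax": .., "ay": .., "az": ..}, ...]. A call has 1 to 10 rows; each row is the pose to reach, as a shift and turn from the pose commanded when the call began; what a row does not reach only later rows make up. A row lasts 1/8 s, in which the tool goes at most 62.5 mm and 10.7 degrees, less where a joint would pass 70% of its speed; a pose out of reach is approached as far as the arm can. A shift or turn number past 1, either way, is cut back to 1. A call with a gripper value outside its range is refused whole. The fingers move at their own pace and stop on an object; "force" is the grip in N (left out, the last holds). Time passes only in rows, so rows that repeat a pose let the fingers close. It gives the time, the measured TCP pose, the force, the opening and the grip force at its end, in the units of the state.
- ctrl.sense(): the state, without advancing time (a new reading comes with each control period).
- ctrl.get_image(name): name is "scene" or "top"; returns a dict with "pixels" (480x640x3 uint8, red, green, blue), "mtx" (3x3 intrinsics, pixels), "D" ([k1, k2, p1, p2, k3] as OpenCV has them; the pictures are not rectified), "R" (3x3) and "t" (3): a world point X has camera coordinates R X + t. Camera axes: x right, y down, z forward; pixel columns grow to the right and rows downward; lengths in m; the calibration is good to about 2 mm. A picture is of the moment at which its call begins. There is no depth.
- ctrl.hand_in(): hands the job in; it is judged then, once.
The state is a dict: "t": time; "q": joint angles; "dq": joint speeds; "effort": joint torques, N m; "tcp_pos": TCP position; "tcp_rot": TCP orientation; "ft_force": force on the tool from outside, world axes, zero at the start; "moment": the same for the moment, N m; "width": opening from 0.0 (shut) to 1.0 (fully open); "grasp_force": force on a finger pad.
Only numpy, scipy, OpenCV 4.12 (cv2) and the standard library are available. Lean on these libraries where they do the work, as an engineer would, in place of code of your own. Each camera call takes 0.05 s, during which the arm holds its last target. There are 200 camera calls.

## Working session

There is one attempt and no reset: what is moved stays moved. The work goes in short steps, Python scripts to look and compute and a tool call to move; the robot and the scene stay as the last step left them, time stands still between calls to the robot, and variables do not carry over. Pictures are saved under pics/ and viewed, at most 10 in all, crops included, and the job is handed in when it is done.

Besides the shell and the picture viewer there is one more tool, called after "Call:" as name([rows], argument=value, ...), one row to a line, values as JSON. apply_moves: Moves the arm, as the interface text tells. Its arguments: {"type":"object","properties":{"plan":{"type":"array"},"force":{"type":"number"}},"required":["plan"]}

```bash
mkdir -p pics; cat > h.py <<'E'
import numpy as np, cv2
from cell import ctrl
def grab(n,f):
    d=ctrl.get_image(n); cv2.imwrite(f,d["pixels"][:,:,::-1]); np.savez(f[:-4]+'.npz',**{k:np.array(v) for k,v in d.items()}); return d
def cast(d,uv,z):
    n=cv2.undistortPoints(np.array(uv,float).reshape(-1,1,2),np.array(d["mtx"]),np.array(d["D"]))[:,0]
    R=np.array(d["R"]);t=np.array(d["t"]).ravel();c=-R.T@t
    r=np.c_[n,np.ones(len(n))]@R
    return c+r*((z-c[2])/r[:,2])[:,None]
def proj(d,X):
    return cv2.projectPoints(np.array(X,float).reshape(-1,3),cv2.Rodrigues(np.array(d["R"]))[0],np.array(d["t"],float).ravel(),np.array(d["mtx"]),np.array(d["D"]))[0][:,0]
E
python3 - <<'E'
from h import *
for n in("top","scene"):
    d=grab(n,f"pics/{n}1.png"); R=np.array(d["R"]);print(n,-R.T@np.array(d["t"]).ravel(),R[2])
s=ctrl.sense();print(s["t"],s["tcp_pos"],s["tcp_rot"])
E
```

```text
top [0.49178381 0.0261504  1.02703689] [ 0.06959432 -0.00587585 -0.99755807]
scene [-0.05879548  0.50737134  0.40502943] [ 0.7270914  -0.55377641 -0.40579524]
0.1 [0.16057155 0.62948685 0.24943133] [-1.00944546e-04  1.24598405e-01  9.92207100e-01 -5.46197503e-04]
```

View pics/top1.png

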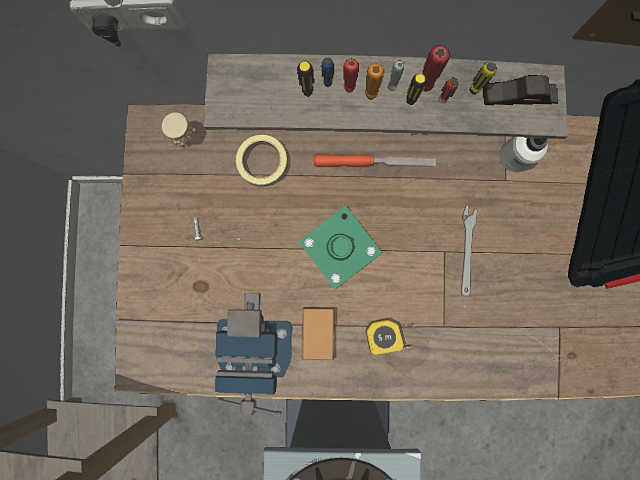

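View pics/scene1.png

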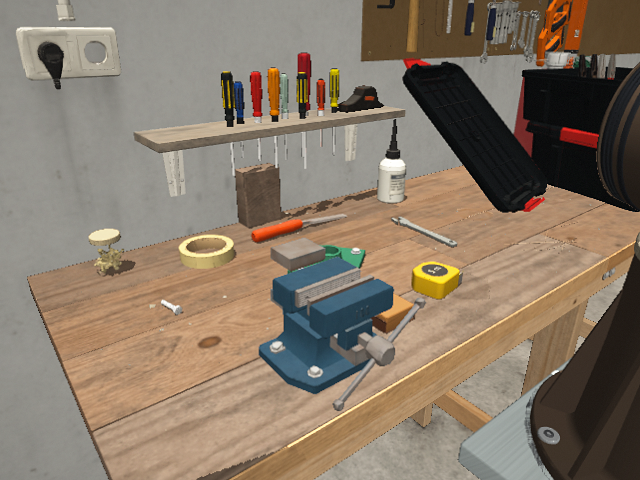

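The top view shows the loose bolt at about (197,229), the empty hole at (345,216) and the spanner at about (467,250). The installed bolts are at (308,243), (371,251) and (335,279), and there is a tall vise at (255,350). In the scene view the bolt is at (171,307), the spanner at (425,231), and the vise partly hides the foot.

```bash
python3 - <<'E'
from h import *
L=lambda n:dict(np.load(f"pics/{n}1.npz"))
T,S=L("top"),L("scene")
def blobs(d,box,cond,amin=8):
    x0,y0,x1,y1=box; im=cv2.cvtColor(d["pixels"][y0:y1,x0:x1],cv2.COLOR_RGB2HSV)
    m=cond(im).astype(np.uint8); n,l,s,c=cv2.connectedComponentsWithStats(m)
    o=[]
    for i in range(1,n):
        if s[i,4]>=amin:
            o.append((s[i,4],c[i]+[x0,y0],s[i,:4]+[x0,y0,0,0]))
    return sorted(o,key=lambda a:-a[0])[:4]
bright=lambda h:(h[...,1]<50)&(h[...,2]>120)
grey=lambda h:(h[...,1]<60)&(h[...,2]>90)
for nm,d,box,c,z in [("bolt T",T,(180,205,215,250),grey,.006),("bolt S",S,(155,292,190,320),grey,.006),
  ("span T",T,(450,195,485,305),grey,.004),("span S",S,(385,210,465,255),grey,.004),
  ("hole T",T,(335,208,355,225),lambda h:h[...,2]<70,.012),("heads T",T,(295,230,390,290),bright,.017),("hole S",S,(335,245,368,268),lambda h:h[...,2]<70,.012)]:
    for a,ct,bb in blobs(d,box,c): print(nm,a,ct.round(1),bb,cast(d,[ct],z)[0].round(4))
def tri(a,b):
    r=[]
    for d,p in((T,a),(S,b)):
        P=cast(d,[p],0.)[0];c=-d["R"].T@d["t"].ravel();u=P-c;r.append((c,u/np.linalg.norm(u)))
    A=sum(np.eye(3)-np.outer(u,u) for c,u in r);B=sum((np.eye(3)-np.outer(u,u))@c for c,u in r)
    return np.linalg.solve(A,B)
np.save('/tmp/x.npy',0)
b=[blobs(d,bx,grey)[0][1] for d,bx in((T,(180,205,215,250)),(S,(155,292,190,320)))]
s=[blobs(d,bx,grey)[0][1] for d,bx in((T,(450,195,485,305)),(S,(385,210,465,255)))]
print("tri bolt",tri(*b),"span",tri(*s))
# green plate
h=cv2.cvtColor(T["pixels"],cv2.COLOR_RGB2HSV);m=((h[...,0]>60)&(h[...,0]<95)&(h[...,1]>80)).astype(np.uint8)
cs=max(cv2.findContours(m,0,2)[0],key=cv2.contourArea);q=cv2.boxPoints(cv2.minAreaRect(cs));print("foot",q,cast(T,q,.012).round(4),cast(T,[q.mean(0)],.012))
# vise top height guess: jaw corner; arm path refs
print("vise xy",cast(T,[[250,325],[245,378]],.1))
a=cv2.resize(T["pixels"][195:300,290:400],None,fx=5,fy=5,interpolation=2);b2=cv2.resize(S["pixels"][235:275,320:400],None,fx=5,fy=5,interpolation=2)
b2=cv2.copyMakeBorder(b2,0,a.shape[0]-b2.shape[0],0,0,0);w=min(800-550,400)
cv2.imwrite("pics/crop.png",np.hstack([a,b2[:,:250]])[:,:,::-1])
p=proj(S,[cast(T,[[345,216]],.012)[0]]);print("hole pred S",p)
E
```

```text
bolt T 93 [196.5 229.2] [194 217   8  24] [0.5927 0.3034 0.006 ]
bolt T 17 [187.2 216. ] [185 214   6   4] [0.6193 0.3238 0.006 ]
bolt S 140 [172.  306.8] [161 300  21  15] [0.5914 0.301  0.006 ]
span T 659 [467.7 249.1] [462 205  15  91] [ 0.563  -0.2477  0.004 ]
span T 30 [478.  271.4] [474 269   9   6] [ 0.5179 -0.2691  0.004 ]
span T 8 [475.9 278.4] [474 277   5   4] [ 0.5037 -0.2647  0.004 ]
span S 311 [427.1 231.6] [398 216  59  31] [ 0.5523 -0.2541  0.004 ]
span S 19 [394.4 219.4] [391 217   7   6] [ 0.6461 -0.25    0.004 ]
hole T 18 [343.9 216.1] [342 214   5   5] [0.6239 0.0053 0.012 ]
heads T 73 [308.8 242.5] [304 238  10  10] [0.5691 0.0741 0.017 ]
heads T 71 [335.4 277.7] [331 273  10  10] [0.5004 0.02   0.017 ]
heads T 67 [370.6 250.8] [366 247  10   9] [ 0.5549 -0.0488  0.017 ]
hole S 17 [361.8 260.7] [359 254   6  14] [ 0.5216 -0.0366  0.012 ]
tri bolt [0.59209926 0.30207619 0.00628243] span [ 0.55866492 -0.25242504  0.00200393]
foot [[297.91705 241.12227]
 [345.42798 204.79039]
 [381.8734  252.44978]
 [334.3625  288.78168]] [[ 0.5718  0.0961  0.012 ]
 [ 0.6468  0.0026  0.012 ]
 [ 0.5524 -0.0718  0.012 ]
 [ 0.4784  0.0216  0.012 ]] [[0.56209306 0.0121667  0.012     ]]
vise xy [[0.4108611  0.17361734 0.1       ]
 [0.31460536 0.18077907 0.1       ]]
hole pred S [[311.55575739 247.7726788 ]]
```

View pics/crop.png

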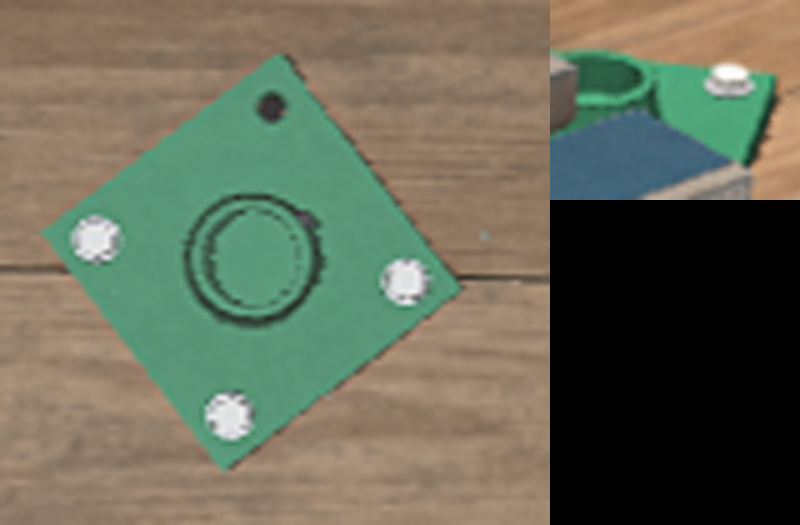

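The crop confirms the empty hole is the dark disc at the foot's top corner, at full-image pixel (344,216). The other three corners carry bright bolt heads. The scene view shows only one installed bolt and part of the socket. First move: raise, shut the fingers and go high over the loose bolt.

Call:
apply_moves([
  {"gripper": 0,"dx": 0.02,"dy": -0.015,"dz": 0.01,"ax": 0,"ay": 0,"az": 0},
  {"gripper": 0,"dx": 0.065,"dy": -0.05,"dz": 0.02,"ax": 0,"ay": 0,"az": 0},
  {"gripper": 0,"dx": 0.112,"dy": -0.085,"dz": 0.02,"ax": 0,"ay": 0,"az": 0},
  {"gripper": 0,"dx": 0.16,"dy": -0.121,"dz": 0.02,"ax": 0,"ay": 0,"az": 0},
  {"gripper": 0,"dx": 0.208,"dy": -0.157,"dz": 0.02,"ax": 0,"ay": 0,"az": 0},
  {"gripper": 0,"dx": 0.256,"dy": -0.194,"dz": 0.02,"ax": 0,"ay": 0,"az": 0},
  {"gripper": 0,"dx": 0.304,"dy": -0.23,"dz": 0.02,"ax": 0,"ay": 0,"az": 0},
  {"gripper": 0,"dx": 0.352,"dy": -0.266,"dz": 0.02,"ax": 0,"ay": 0,"az": 0},
  {"gripper": 0,"dx": 0.4,"dy": -0.303,"dz": 0.02,"ax": 0,"ay": 0,"az": 0},
  {"gripper": 0,"dx": 0.432,"dy": -0.327,"dz": 0.02,"ax": 0,"ay": 0,"az": 0},
])

```text
t: 1.35
tcp_pos: [0.5948, 0.2996, 0.2704]
tcp_rot: [0.0, 0.126, 0.992, -0.0]
ft_force: [0.2, -0.2, -0.4]
width: 0.002
grasp_force: 0.0
```

```bash
python3 - <<'E'
from h import *
s=ctrl.sense();print(s["t"],s["tcp_pos"],s["tcp_rot"],s["width"],np.abs(s["dq"]).max())
d=grab("scene","pics/scene2.png");p=np.array(ctrl.sense()["tcp_pos"])
print(p,[(k,proj(d,p-[0,0,k]).round(1)) for k in(0,.019,.032)])
E
```

```text
1.35 [0.59481021 0.29961112 0.27036745] [ 2.24375874e-04  1.25515307e-01  9.92091651e-01 -1.11825979e-04] 0.0018463271103956072 0.4157348880329432
[0.59792245 0.297194   0.27021653] [(0, array([[148.5, 137.7]])), (0.019, array([[150.5, 151.4]])), (0.032, array([[151.8, 160.7]]))]
```

View pics/scene2.png

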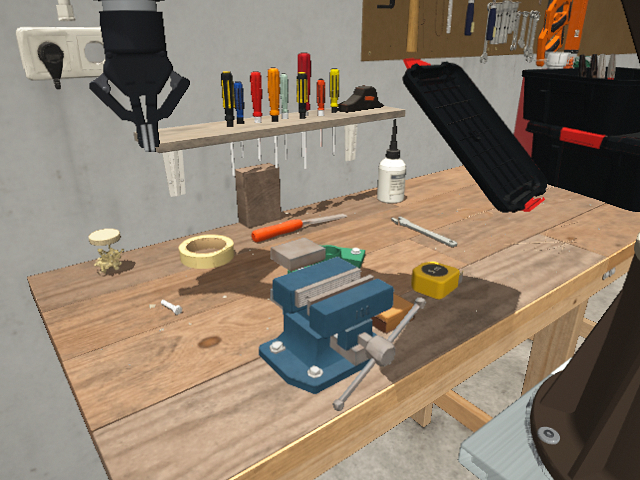

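The fingertips are at about (150,152), matching 19 mm below the TCP with the gripper shut. Descend over the bolt.

Call:
apply_moves([
  {"gripper": 0,"dx": 0,"dy": 0,"dz": 0,"ax": 0,"ay": 0,"az": 0},
  {"gripper": 0,"dx": 0,"dy": 0,"dz": -0.02,"ax": 0,"ay": 0,"az": 0},
  {"gripper": 0,"dx": 0,"dy": 0,"dz": -0.05,"ax": 0,"ay": 0,"az": 0},
  {"gripper": 0,"dx": 0,"dy": 0,"dz": -0.085,"ax": 0,"ay": 0,"az": 0},
  {"gripper": 0,"dx": 0,"dy": 0,"dz": -0.12,"ax": 0,"ay": 0,"az": 0},
  {"gripper": 0,"dx": 0,"dy": 0,"dz": -0.15,"ax": 0,"ay": 0,"az": 0},
  {"gripper": 0,"dx": 0,"dy": 0,"dz": -0.175,"ax": 0,"ay": 0,"az": 0},
  {"gripper": 0,"dx": 0,"dy": 0,"dz": -0.195,"ax": 0,"ay": 0,"az": 0},
  {"gripper": 0,"dx": 0,"dy": 0,"dz": -0.205,"ax": 0,"ay": 0,"az": 0},
  {"gripper": 0,"dx": 0,"dy": 0,"dz": -0.209,"ax": 0,"ay": 0,"az": 0},
])

```text
t: 2.65
tcp_pos: [0.5926, 0.303, 0.0609]
tcp_rot: [-0.0, 0.124, 0.992, -0.0]
ft_force: [0.1, -0.3, 0.0]
width: 0.003
grasp_force: 0.0
```

Call:
apply_moves([
  {"gripper": 0,"dx": 0,"dy": 0,"dz": 0,"ax": 0,"ay": 0,"az": 0},
  {"gripper": 0,"dx": 0,"dy": 0,"dz": 0,"ax": 0,"ay": 0,"az": 0},
  {"gripper": 0,"dx": 0,"dy": 0,"dz": 0,"ax": 0,"ay": 0,"az": 0},
  {"gripper": 0,"dx": 0,"dy": 0,"dz": 0,"ax": 0,"ay": 0,"az": 0},
])

```text
t: 3.15
tcp_pos: [0.5928, 0.3029, 0.0613]
tcp_rot: [0.0, 0.125, 0.992, 0.0]
ft_force: [0.1, 1.0, 0.3]
width: 0.0
grasp_force: 0.0
```

```bash
python3 - <<'E'
from h import *
for n in("scene","top"): d=grab(n,f"pics/{n}3.png")
S=np.load("pics/scene3.npz")["pixels"][220:340,100:240];T=np.load("pics/top3.npz")["pixels"][150:270,130:270]
f=lambda a:cv2.resize(a,(400,343),interpolation=2)
cv2.imwrite("pics/c3.png",np.hstack([f(S),f(T)])[:,:,::-1]);print(ctrl.sense()["t"],ctrl.sense()["tcp_pos"])
E
```

```text
3.25 [0.59273995 0.30282687 0.06112959]
```

View pics/c3.png

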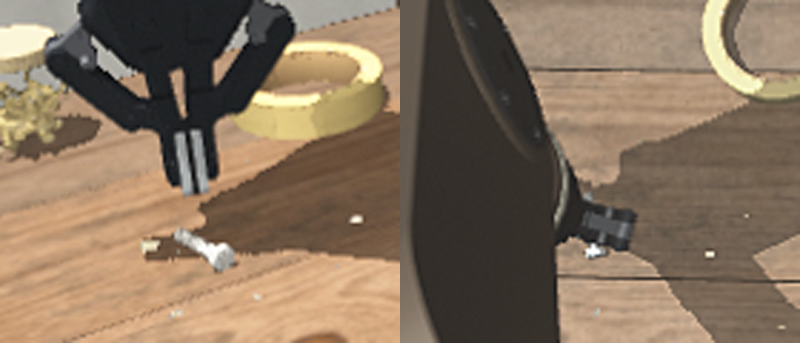

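The fingertips hang about 3 cm over the bolt in both views, touching nothing. Dwell, then rise.

Call:
apply_moves([
  {"gripper": 0,"dx": 0,"dy": 0,"dz": 0,"ax": 0,"ay": 0,"az": 0},
  {"gripper": 0,"dx": 0,"dy": 0,"dz": 0,"ax": 0,"ay": 0,"az": 0},
  {"gripper": 0,"dx": 0,"dy": 0,"dz": 0,"ax": 0,"ay": 0,"az": 0},
  {"gripper": 0,"dx": 0,"dy": 0,"dz": 0,"ax": 0,"ay": 0,"az": 0},
  {"gripper": 0,"dx": 0,"dy": 0,"dz": 0,"ax": 0,"ay": 0,"az": 0},
  {"gripper": 0,"dx": 0,"dy": 0,"dz": 0,"ax": 0,"ay": 0,"az": 0},
  {"gripper": 0,"dx": 0,"dy": 0,"dz": 0,"ax": 0,"ay": 0,"az": 0},
  {"gripper": 0,"dx": 0,"dy": 0,"dz": 0,"ax": 0,"ay": 0,"az": 0},
  {"gripper": 0,"dx": 0,"dy": 0,"dz": 0,"ax": 0,"ay": 0,"az": 0},
  {"gripper": 0,"dx": 0,"dy": 0,"dz": 0,"ax": 0,"ay": 0,"az": 0},
])

```text
t: 4.5
tcp_pos: [0.5926, 0.3028, 0.061]
tcp_rot: [-0.0, 0.125, 0.992, -0.0]
ft_force: [-0.5, -0.3, -0.8]
width: -0.001
grasp_force: 0.0
```

Call:
apply_moves([
  {"gripper": 0,"dx": 0,"dy": 0,"dz": 0,"ax": 0,"ay": 0,"az": 0},
  {"gripper": 0,"dx": 0,"dy": 0,"dz": 0,"ax": 0,"ay": 0,"az": 0},
  {"gripper": 0,"dx": 0,"dy": 0,"dz": 0,"ax": 0,"ay": 0,"az": 0},
  {"gripper": 0,"dx": 0,"dy": 0,"dz": 0,"ax": 0,"ay": 0,"az": 0},
  {"gripper": 0,"dx": 0,"dy": 0,"dz": 0,"ax": 0,"ay": 0,"az": 0},
  {"gripper": 0,"dx": 0,"dy": 0,"dz": 0,"ax": 0,"ay": 0,"az": 0},
  {"gripper": 0,"dx": 0,"dy": 0,"dz": 0,"ax": 0,"ay": 0,"az": 0},
  {"gripper": 0,"dx": 0,"dy": 0,"dz": 0,"ax": 0,"ay": 0,"az": 0},
  {"gripper": 0,"dx": 0,"dy": 0,"dz": 0,"ax": 0,"ay": 0,"az": 0},
  {"gripper": 0,"dx": 0,"dy": 0,"dz": 0,"ax": 0,"ay": 0,"az": 0},
])

```text
t: 5.75
tcp_pos: [0.5926, 0.3028, 0.061]
tcp_rot: [-0.0, 0.125, 0.992, -0.0]
ft_force: [-1.0, 0.7, 0.8]
width: 0.004
grasp_force: 0.0
```

Call:
apply_moves([
  {"gripper": 0,"dx": 0,"dy": 0,"dz": 0.02,"ax": 0,"ay": 0,"az": 0},
  {"gripper": 0,"dx": 0,"dy": 0,"dz": 0.06,"ax": 0,"ay": 0,"az": 0},
  {"gripper": 0,"dx": 0,"dy": 0,"dz": 0.1,"ax": 0,"ay": 0,"az": 0},
  {"gripper": 0,"dx": 0,"dy": 0,"dz": 0.14,"ax": 0,"ay": 0,"az": 0},
  {"gripper": 0,"dx": 0,"dy": 0,"dz": 0.175,"ax": 0,"ay": 0,"az": 0},
  {"gripper": 0,"dx": 0,"dy": 0,"dz": 0.2,"ax": 0,"ay": 0,"az": 0},
  {"gripper": 0,"dx": 0,"dy": 0,"dz": 0.209,"ax": 0,"ay": 0,"az": 0},
  {"gripper": 0,"dx": 0,"dy": 0,"dz": 0.209,"ax": 0,"ay": 0,"az": 0},
  {"gripper": 0,"dx": 0,"dy": 0,"dz": 0.209,"ax": 0,"ay": 0,"az": 0},
])

```text
t: 6.88
tcp_pos: [0.5921, 0.3026, 0.2689]
tcp_rot: [-0.001, 0.125, 0.992, -0.0]
ft_force: [0.5, 0.5, 0.0]
width: 0.002
grasp_force: 0.0
```

Call:
apply_moves([
  {"gripper": 0,"dx": 0.002,"dy": -0.015,"dz": 0,"ax": 0,"ay": 0,"az": 0},
  {"gripper": 0,"dx": 0.006,"dy": -0.05,"dz": 0,"ax": 0,"ay": 0,"az": 0},
  {"gripper": 0,"dx": 0.01,"dy": -0.09,"dz": 0,"ax": 0,"ay": 0,"az": 0},
  {"gripper": 0,"dx": 0.014,"dy": -0.13,"dz": 0,"ax": 0,"ay": 0,"az": 0},
  {"gripper": 0,"dx": 0.018,"dy": -0.17,"dz": 0,"ax": 0,"ay": 0,"az": 0},
  {"gripper": 0,"dx": 0.022,"dy": -0.21,"dz": 0,"ax": 0,"ay": 0,"az": 0},
  {"gripper": 0,"dx": 0.026,"dy": -0.245,"dz": 0,"ax": 0,"ay": 0,"az": 0},
  {"gripper": 0,"dx": 0.029,"dy": -0.275,"dz": 0,"ax": 0,"ay": 0,"az": 0},
  {"gripper": 0,"dx": 0.031,"dy": -0.292,"dz": 0,"ax": 0,"ay": 0,"az": 0},
  {"gripper": 0,"dx": 0.032,"dy": -0.297,"dz": 0,"ax": 0,"ay": 0,"az": 0},
])

```text
t: 8.12
tcp_pos: [0.6245, 0.0048, 0.2696]
tcp_rot: [-0.0, 0.125, 0.992, -0.0]
ft_force: [0.3, -0.1, -0.9]
width: -0.001
grasp_force: 0.0
```

Call:
apply_moves([
  {"gripper": 0,"dx": 0,"dy": 0,"dz": 0,"ax": 0,"ay": 0,"az": 0},
  {"gripper": 0,"dx": 0,"dy": 0,"dz": 0,"ax": 0,"ay": 0,"az": 0},
  {"gripper": 0,"dx": 0,"dy": 0,"dz": 0,"ax": 0,"ay": 0,"az": 0},
  {"gripper": 0,"dx": 0,"dy": 0,"dz": 0,"ax": 0,"ay": 0,"az": 0},
])

```text
t: 8.62
tcp_pos: [0.6246, 0.0063, 0.27]
tcp_rot: [0.0, 0.124, 0.992, 0.0]
ft_force: [-0.9, 0.1, 0.2]
width: 0.001
grasp_force: 0.0
```

Call:
apply_moves([
  {"gripper": 0,"dx": 0,"dy": -0.001,"dz": -0.02,"ax": 0,"ay": 0,"az": 0},
  {"gripper": 0,"dx": 0,"dy": -0.001,"dz": -0.05,"ax": 0,"ay": 0,"az": 0},
  {"gripper": 0,"dx": 0,"dy": -0.001,"dz": -0.085,"ax": 0,"ay": 0,"az": 0},
  {"gripper": 0,"dx": 0,"dy": -0.001,"dz": -0.12,"ax": 0,"ay": 0,"az": 0},
  {"gripper": 0,"dx": 0,"dy": -0.001,"dz": -0.15,"ax": 0,"ay": 0,"az": 0},
  {"gripper": 0,"dx": 0,"dy": -0.001,"dz": -0.175,"ax": 0,"ay": 0,"az": 0},
  {"gripper": 0,"dx": 0,"dy": -0.001,"dz": -0.195,"ax": 0,"ay": 0,"az": 0},
  {"gripper": 0,"dx": 0,"dy": -0.001,"dz": -0.205,"ax": 0,"ay": 0,"az": 0},
  {"gripper": 0,"dx": 0,"dy": -0.001,"dz": -0.209,"ax": 0,"ay": 0,"az": 0},
  {"gripper": 0,"dx": 0,"dy": -0.001,"dz": -0.209,"ax": 0,"ay": 0,"az": 0},
])

```text
t: 9.88
tcp_pos: [0.625, 0.0048, 0.0614]
tcp_rot: [0.0, 0.125, 0.992, 0.0]
ft_force: [-0.6, -0.5, -0.3]
width: -0.001
grasp_force: 0.0
```

```bash
python3 - <<'E'
from h import *
for n in("scene","top"): d=grab(n,f"pics/{n}4.png")
S=np.load("pics/scene4.npz")["pixels"][140:300,230:390];T=np.load("pics/top4.npz")["pixels"][160:320,260:420]
f=lambda a:cv2.resize(a,(400,400),interpolation=2)
cv2.imwrite("pics/c4.png",np.hstack([f(S),f(T)])[:,:,::-1]);print(ctrl.sense()["t"],ctrl.sense()["tcp_pos"])
E
```

```text
9.975 [0.62513333 0.0048188  0.06170888]
```

View pics/c4.png

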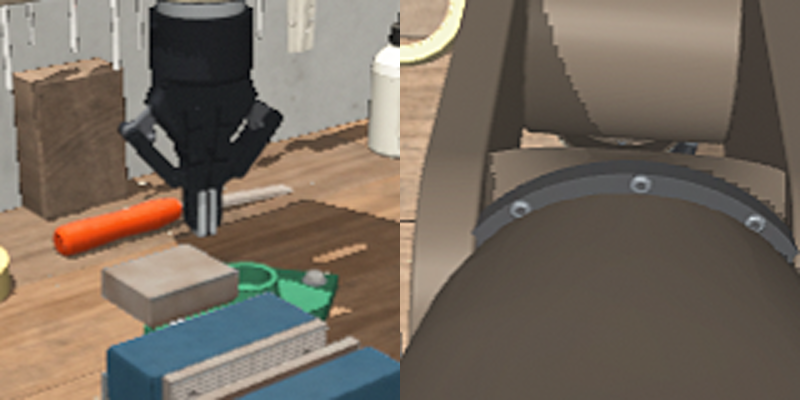

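The fingertips are clear above the hole corner, behind the socket, and touch nothing. The top view is hidden by the arm. Dwell, rise and go on to the spanner.

Call:
apply_moves([
  {"gripper": 0,"dx": 0,"dy": 0,"dz": 0,"ax": 0,"ay": 0,"az": 0},
  {"gripper": 0,"dx": 0,"dy": 0,"dz": 0,"ax": 0,"ay": 0,"az": 0},
  {"gripper": 0,"dx": 0,"dy": 0,"dz": 0,"ax": 0,"ay": 0,"az": 0},
  {"gripper": 0,"dx": 0,"dy": 0,"dz": 0,"ax": 0,"ay": 0,"az": 0},
  {"gripper": 0,"dx": 0,"dy": 0,"dz": 0,"ax": 0,"ay": 0,"az": 0},
  {"gripper": 0,"dx": 0,"dy": 0,"dz": 0,"ax": 0,"ay": 0,"az": 0},
  {"gripper": 0,"dx": 0,"dy": 0,"dz": 0,"ax": 0,"ay": 0,"az": 0},
  {"gripper": 0,"dx": 0,"dy": 0,"dz": 0,"ax": 0,"ay": 0,"az": 0},
  {"gripper": 0,"dx": 0,"dy": 0,"dz": 0,"ax": 0,"ay": 0,"az": 0},
  {"gripper": 0,"dx": 0,"dy": 0,"dz": 0,"ax": 0,"ay": 0,"az": 0},
])

```text
t: 11.22
tcp_pos: [0.6246, 0.0048, 0.061]
tcp_rot: [-0.0, 0.125, 0.992, -0.0]
ft_force: [0.0, -0.8, 0.8]
width: 0.002
grasp_force: 0.0
```

Call:
apply_moves([
  {"gripper": 0,"dx": 0,"dy": 0,"dz": 0,"ax": 0,"ay": 0,"az": 0},
  {"gripper": 0,"dx": 0,"dy": 0,"dz": 0,"ax": 0,"ay": 0,"az": 0},
  {"gripper": 0,"dx": 0,"dy": 0,"dz": 0,"ax": 0,"ay": 0,"az": 0},
  {"gripper": 0,"dx": 0,"dy": 0,"dz": 0,"ax": 0,"ay": 0,"az": 0},
  {"gripper": 0,"dx": 0,"dy": 0,"dz": 0,"ax": 0,"ay": 0,"az": 0},
  {"gripper": 0,"dx": 0,"dy": 0,"dz": 0,"ax": 0,"ay": 0,"az": 0},
  {"gripper": 0,"dx": 0,"dy": 0,"dz": 0,"ax": 0,"ay": 0,"az": 0},
  {"gripper": 0,"dx": 0,"dy": 0,"dz": 0,"ax": 0,"ay": 0,"az": 0},
  {"gripper": 0,"dx": 0,"dy": 0,"dz": 0,"ax": 0,"ay": 0,"az": 0},
  {"gripper": 0,"dx": 0,"dy": 0,"dz": 0,"ax": 0,"ay": 0,"az": 0},
])

```text
t: 12.48
tcp_pos: [0.6247, 0.0048, 0.061]
tcp_rot: [0.0, 0.125, 0.992, -0.0]
ft_force: [0.1, -0.2, 0.2]
width: -0.0
grasp_force: 0.0
```

Call:
apply_moves([
  {"gripper": 0,"dx": 0,"dy": 0,"dz": 0.02,"ax": 0,"ay": 0,"az": 0},
  {"gripper": 0,"dx": 0,"dy": 0,"dz": 0.06,"ax": 0,"ay": 0,"az": 0},
  {"gripper": 0,"dx": 0,"dy": 0,"dz": 0.1,"ax": 0,"ay": 0,"az": 0},
  {"gripper": 0,"dx": 0,"dy": 0,"dz": 0.14,"ax": 0,"ay": 0,"az": 0},
  {"gripper": 0,"dx": 0,"dy": 0,"dz": 0.175,"ax": 0,"ay": 0,"az": 0},
  {"gripper": 0,"dx": 0,"dy": 0,"dz": 0.2,"ax": 0,"ay": 0,"az": 0},
  {"gripper": 0,"dx": 0,"dy": 0,"dz": 0.209,"ax": 0,"ay": 0,"az": 0},
  {"gripper": 0,"dx": 0,"dy": 0,"dz": 0.209,"ax": 0,"ay": 0,"az": 0},
  {"gripper": 0,"dx": 0,"dy": 0,"dz": 0.209,"ax": 0,"ay": 0,"az": 0},
])

```text
t: 13.6
tcp_pos: [0.6241, 0.0048, 0.269]
tcp_rot: [-0.001, 0.125, 0.992, -0.0]
ft_force: [0.1, 0.6, 0.1]
width: 0.001
grasp_force: 0.0
```

Call:
apply_moves([
  {"gripper": 0,"dx": -0.004,"dy": -0.015,"dz": 0,"ax": 0,"ay": 0,"az": 0},
  {"gripper": 0,"dx": -0.013,"dy": -0.05,"dz": 0,"ax": 0,"ay": 0,"az": 0},
  {"gripper": 0,"dx": -0.023,"dy": -0.09,"dz": 0,"ax": 0,"ay": 0,"az": 0},
  {"gripper": 0,"dx": -0.033,"dy": -0.13,"dz": 0,"ax": 0,"ay": 0,"az": 0},
  {"gripper": 0,"dx": -0.043,"dy": -0.17,"dz": 0,"ax": 0,"ay": 0,"az": 0},
  {"gripper": 0,"dx": -0.053,"dy": -0.205,"dz": 0,"ax": 0,"ay": 0,"az": 0},
  {"gripper": 0,"dx": -0.06,"dy": -0.235,"dz": 0,"ax": 0,"ay": 0,"az": 0},
  {"gripper": 0,"dx": -0.064,"dy": -0.25,"dz": 0,"ax": 0,"ay": 0,"az": 0},
  {"gripper": 0,"dx": -0.065,"dy": -0.254,"dz": 0,"ax": 0,"ay": 0,"az": 0},
  {"gripper": 0,"dx": -0.065,"dy": -0.254,"dz": 0,"ax": 0,"ay": 0,"az": 0},
])

```text
t: 14.85
tcp_pos: [0.5597, -0.2487, 0.2698]
tcp_rot: [-0.0, 0.125, 0.992, 0.0]
ft_force: [-0.4, 0.2, 0.4]
width: -0.002
grasp_force: 0.0
```

Call:
apply_moves([
  {"gripper": 0,"dx": 0,"dy": 0,"dz": 0,"ax": 0,"ay": 0,"az": 0},
  {"gripper": 0,"dx": 0,"dy": 0,"dz": 0,"ax": 0,"ay": 0,"az": 0},
  {"gripper": 0,"dx": 0,"dy": 0,"dz": 0,"ax": 0,"ay": 0,"az": 0},
])

```text
t: 15.22
tcp_pos: [0.5598, -0.2487, 0.2701]
tcp_rot: [0.0, 0.124, 0.992, -0.0]
ft_force: [0.1, -0.3, 0.6]
width: 0.001
grasp_force: 0.0
```

Down to about TCP z 0.057 over the spanner, which puts the tips 3 cm above it.

Call:
apply_moves([
  {"gripper": 0,"dx": 0,"dy": 0,"dz": -0.02,"ax": 0,"ay": 0,"az": 0},
  {"gripper": 0,"dx": 0,"dy": 0,"dz": -0.05,"ax": 0,"ay": 0,"az": 0},
  {"gripper": 0,"dx": 0,"dy": 0,"dz": -0.085,"ax": 0,"ay": 0,"az": 0},
  {"gripper": 0,"dx": 0,"dy": 0,"dz": -0.12,"ax": 0,"ay": 0,"az": 0},
  {"gripper": 0,"dx": 0,"dy": 0,"dz": -0.15,"ax": 0,"ay": 0,"az": 0},
  {"gripper": 0,"dx": 0,"dy": 0,"dz": -0.175,"ax": 0,"ay": 0,"az": 0},
  {"gripper": 0,"dx": 0,"dy": 0,"dz": -0.195,"ax": 0,"ay": 0,"az": 0},
  {"gripper": 0,"dx": 0,"dy": 0,"dz": -0.208,"ax": 0,"ay": 0,"az": 0},
  {"gripper": 0,"dx": 0,"dy": 0,"dz": -0.213,"ax": 0,"ay": 0,"az": 0},
  {"gripper": 0,"dx": 0,"dy": 0,"dz": -0.213,"ax": 0,"ay": 0,"az": 0},
])

```text
t: 16.48
tcp_pos: [0.5598, -0.2492, 0.0572]
tcp_rot: [0.0, 0.125, 0.992, -0.0]
ft_force: [0.6, 1.0, 0.8]
width: 0.0
grasp_force: 0.0
```

```bash
python3 - <<'E'
from h import *
for n in("scene","top"): d=grab(n,f"pics/{n}5.png")
S=np.load("pics/scene5.npz")["pixels"][140:300,350:510];T=np.load("pics/top5.npz")["pixels"][180:340,390:550]
f=lambda a:cv2.resize(a,(400,400),interpolation=2)
cv2.imwrite("pics/c5.png",np.hstack([f(S),f(T)])[:,:,::-1]);print(ctrl.sense()["t"],ctrl.sense()["tcp_pos"])
E
```

```text
16.575 [ 0.56006113 -0.24935185  0.05766623]
```

View pics/c5.png

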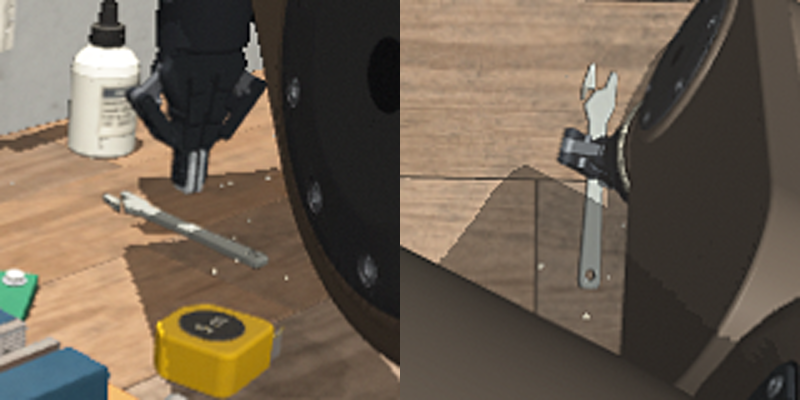

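The fingertips are about 3 cm above the spanner's middle, clear of everything. The top view shows the hand straddling the shaft line. Dwell, then rise.

Call:
apply_moves([
  {"gripper": 0,"dx": 0,"dy": 0,"dz": 0,"ax": 0,"ay": 0,"az": 0},
  {"gripper": 0,"dx": 0,"dy": 0,"dz": 0,"ax": 0,"ay": 0,"az": 0},
  {"gripper": 0,"dx": 0,"dy": 0,"dz": 0,"ax": 0,"ay": 0,"az": 0},
  {"gripper": 0,"dx": 0,"dy": 0,"dz": 0,"ax": 0,"ay": 0,"az": 0},
  {"gripper": 0,"dx": 0,"dy": 0,"dz": 0,"ax": 0,"ay": 0,"az": 0},
  {"gripper": 0,"dx": 0,"dy": 0,"dz": 0,"ax": 0,"ay": 0,"az": 0},
  {"gripper": 0,"dx": 0,"dy": 0,"dz": 0,"ax": 0,"ay": 0,"az": 0},
  {"gripper": 0,"dx": 0,"dy": 0,"dz": 0,"ax": 0,"ay": 0,"az": 0},
  {"gripper": 0,"dx": 0,"dy": 0,"dz": 0,"ax": 0,"ay": 0,"az": 0},
  {"gripper": 0,"dx": 0,"dy": 0,"dz": 0,"ax": 0,"ay": 0,"az": 0},
])

```text
t: 17.82
tcp_pos: [0.5597, -0.2492, 0.057]
tcp_rot: [0.0, 0.125, 0.992, 0.0]
ft_force: [-0.2, 0.1, 0.8]
width: 0.001
grasp_force: 0.0
```

Call:
apply_moves([
  {"gripper": 0,"dx": 0,"dy": 0,"dz": 0,"ax": 0,"ay": 0,"az": 0},
  {"gripper": 0,"dx": 0,"dy": 0,"dz": 0,"ax": 0,"ay": 0,"az": 0},
  {"gripper": 0,"dx": 0,"dy": 0,"dz": 0,"ax": 0,"ay": 0,"az": 0},
  {"gripper": 0,"dx": 0,"dy": 0,"dz": 0,"ax": 0,"ay": 0,"az": 0},
  {"gripper": 0,"dx": 0,"dy": 0,"dz": 0,"ax": 0,"ay": 0,"az": 0},
  {"gripper": 0,"dx": 0,"dy": 0,"dz": 0,"ax": 0,"ay": 0,"az": 0},
  {"gripper": 0,"dx": 0,"dy": 0,"dz": 0,"ax": 0,"ay": 0,"az": 0},
  {"gripper": 0,"dx": 0,"dy": 0,"dz": 0,"ax": 0,"ay": 0,"az": 0},
  {"gripper": 0,"dx": 0,"dy": 0,"dz": 0,"ax": 0,"ay": 0,"az": 0},
  {"gripper": 0,"dx": 0,"dy": 0,"dz": 0,"ax": 0,"ay": 0,"az": 0},
])

```text
t: 19.08
tcp_pos: [0.5597, -0.2492, 0.057]
tcp_rot: [0.0, 0.125, 0.992, -0.0]
ft_force: [-0.1, 0.9, 0.3]
width: 0.003
grasp_force: 0.0
```

Call:
apply_moves([
  {"gripper": 0,"dx": 0,"dy": 0,"dz": 0.02,"ax": 0,"ay": 0,"az": 0},
  {"gripper": 0,"dx": 0,"dy": 0,"dz": 0.06,"ax": 0,"ay": 0,"az": 0},
  {"gripper": 0,"dx": 0,"dy": 0,"dz": 0.1,"ax": 0,"ay": 0,"az": 0},
  {"gripper": 0,"dx": 0,"dy": 0,"dz": 0.14,"ax": 0,"ay": 0,"az": 0},
  {"gripper": 0,"dx": 0,"dy": 0,"dz": 0.175,"ax": 0,"ay": 0,"az": 0},
  {"gripper": 0,"dx": 0,"dy": 0,"dz": 0.2,"ax": 0,"ay": 0,"az": 0},
  {"gripper": 0,"dx": 0,"dy": 0,"dz": 0.213,"ax": 0,"ay": 0,"az": 0},
  {"gripper": 0,"dx": 0,"dy": 0,"dz": 0.213,"ax": 0,"ay": 0,"az": 0},
  {"gripper": 0,"dx": 0,"dy": 0,"dz": 0.213,"ax": 0,"ay": 0,"az": 0},
  {"gripper": 0,"dx": 0,"dy": 0,"dz": 0.213,"ax": 0,"ay": 0,"az": 0},
])

```text
t: 20.32
tcp_pos: [0.5593, -0.249, 0.2689]
tcp_rot: [-0.001, 0.125, 0.992, 0.0]
ft_force: [0.3, 0.0, 0.1]
width: -0.004
grasp_force: 0.0
```

```bash
python3 -c "
from cell import ctrl
s=ctrl.sense();print(s['t'],s['tcp_pos'],abs(s['dq']).max());print(ctrl.hand_in())"
```

```text
20.325 [ 0.55926718 -0.24898021  0.26887028] 0.0032176107126839987
the job is handed in; nothing more can be done
None
```

I pointed at the loose bolt, the empty hole and the spanner in that order, each from about 3 cm above for at least 2.5 s; the hand rose to about 25 cm after each and at the end, I saw no sign of contact, and the job was handed in at 20.3 s (no verdict was returned).

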